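# Nest the returned parts cups, set the tubs aside and hang the tag

### The job

Nest every returned round cup onto the round cup standing on the black mat and every returned square cup onto the square one there, fully down, and stand the straight-sided tubs, which will not nest, upright side by side in the red reject tray. Only when all that is done, take the green tag out of its slotted block and leave it hanging by its eye on the steel hook. Leave the two stacks on the mat and the bolts, nut, carton and can on the bench where they are.

Things in the scene. Friction and masses are not known exactly. Their poses are not given: they have to be found in the camera images.
- r0: round tapered blue cup, open on top, 45 mm tall, 70 g; solid foot 42 mm across below, 49 mm at 23 mm up; above it a straight rim band to the top, 60 mm outside, 54 mm inside. Inner floor at 23 mm, so a nested cup sits 23 mm above the one beneath. Origin: centre of underside, z up. Stands on the black mat: bottom of the round stack; left or right varies
- s0: square tapered blue cup, open on top, 45 mm tall, 70 g; solid foot 42 mm square below, 49 mm at 23 mm up; above it a straight rim band to the top, 60 mm square outside, 54 mm inside. Inner floor at 23 mm (nesting step). Origin: centre of underside, z up, x and y parallel to the sides. Stands on the black mat: bottom of the square stack; cups nest with sides lined up
- r1: returned, upright on the bench, may be absent: round tapered blue cup, open on top, 45 mm tall, 70 g; solid foot 42 mm across below, 49 mm at 23 mm up; above it a straight rim band to the top, 60 mm outside, 54 mm inside. Inner floor at 23 mm, so a nested cup sits 23 mm above the one beneath. Origin: centre of underside, z up
- r2: returned, upright on the bench, may be absent: round tapered blue cup, open on top, 45 mm tall, 70 g; solid foot 42 mm across below, 49 mm at 23 mm up; above it a straight rim band to the top, 60 mm outside, 54 mm inside. Inner floor at 23 mm, so a nested cup sits 23 mm above the one beneath. Origin: centre of underside, z up
- r3: returned, upright on the bench, may be absent: round tapered blue cup, open on top, 45 mm tall, 70 g; solid foot 42 mm across below, 49 mm at 23 mm up; above it a straight rim band to the top, 60 mm outside, 54 mm inside. Inner floor at 23 mm, so a nested cup sits 23 mm above the one beneath. Origin: centre of underside, z up
- s1: returned, upright on the bench, may be absent: square tapered blue cup, open on top, 45 mm tall, 70 g; solid foot 42 mm square below, 49 mm at 23 mm up; above it a straight rim band to the top, 60 mm square outside, 54 mm inside. Inner floor at 23 mm (nesting step). Origin: centre of underside, z up, x and y parallel to the sides
- s2: returned, upright on the bench, may be absent: square tapered blue cup, open on top, 45 mm tall, 70 g; solid foot 42 mm square below, 49 mm at 23 mm up; above it a straight rim band to the top, 60 mm square outside, 54 mm inside. Inner floor at 23 mm (nesting step). Origin: centre of underside, z up, x and y parallel to the sides
- t1: round tub, blue plastic, straight sides (60 mm diameter from bottom to top, 45 mm tall, 3 mm wall) with a cross-shaped partition inside: it does not nest with anything. 80 g. Origin: centre of the underside, z up
- t2: square tub, blue plastic, straight sides (60 x 60 mm, 45 mm tall, 3 mm wall) with a cross-shaped partition inside: it does not nest. 80 g. Origin: centre of the underside, z up, x and y parallel to the sides
- mat: black rubber mat fixed to the bench, 110 (x) x 250 (y) x 4 mm, carrying the two stacks. Origin: centre of the underside
- tray_in (a point): centre of the inner floor of the red reject tray (fixed), 4 to 5 mm above the bench. Outside 130 (x) x 200 (y) mm, walls 4 mm thick, 25 mm high; inside 122 x 192 mm: room for the two tubs side by side along its y, about 50 mm either side of this point
- tag: green plastic plate 8 mm thick (x), 60 wide (y), 122 tall (z), 80 g. Square eye 28 x 28 mm from 69 to 97 mm up, a solid 25 mm bar above it to hold. Starts upright in a fixed slotted aluminium block 32 mm high; slot 11 mm wide, 26 mm deep, open at the top and both ends. Origin: centre of lower edge, x normal to the plate
- tag_eye (a point): centre of the tag's eye, same axes as the tag
- tag_top (a point): middle of the tag's top edge, same axes
- hook_peg (a point): on the axis of the fixed steel hook's level arm, 200 mm above the bench. Arm: 7 mm round bar along this point's x, from a 16 mm square upright (its face at x = +37 mm, its top 10 mm above this point) to x = -50 mm on the robot's side, where an upturned tip rises 10.5 mm above the axis. Grey base 100 x 90 mm. A hung tag's eye centre is about 10.5 mm below the axis, anywhere along it
- bolt: loose steel bolt lying on the bench, 95 mm long, head 24 mm high; bystander. Origin under the head's inner face
- nut: loose steel hexagon nut lying flat, 27 mm across, 14 mm high; bystander
- carton: closed cardboard carton 70 x 130 x 60 mm, behind the mat; bystander
- stud: steel bolt standing upright on its head, 62 mm tall, 22 mm across, behind the mat; bystander
- spray: yellow-banded can, 52 mm diameter, 160 mm tall, far left; bystander

How it is judged:
By the outcome, as a careful person would: the job done as asked, in the order asked, and still so for the second after the job is handed in, with the robot touching nothing.
Of r1, r2, r3, s1, s2 only 3 to 5 are there at a start; the rules pass over those that are not, and their reading is None.
At some moment in a run one of t1, t2 may be knocked a few centimetres aside while the robot is not near it.
It also fails if it takes over 210 s, if anything falls off the work surface, if the arm or the gripper's body presses on something with over 40 N, if the wrist force passes 120 N, or if a joint passes its speed limit or range.

### The arm

A 6-joint arm with a two-finger parallel gripper is mounted at the origin on the work surface. World frame = base frame: x ahead of the robot, y to its left, z up, the work surface at z = 0. Lengths are in mm, angles in rad, forces in N, time in s.
With the tool pointing down it reaches from about 350 to 925 mm from the base axis. Payload 6.4 kg.
Tool frame: the origin (TCP) lies midway between the tips of the shut fingers; the grasp point (between the pads) lies robot.hold_point_z behind it (robot.hold_point_z is the distance from the TCP to the grasp point, in mm); z points along the fingers, y is the direction in which the jaws open and shut (so a half turn about z gives the same grasp; the last joint's range is limited). The gripper opens to 85 mm and grips with 20 to 120 N. Pads are 22 mm wide; open, the fingers measure 114 mm over their backs; the gripper's body (76 mm by 85 mm) begins 54 mm behind the grasp point. The pads swing forward as they close: fully open they stand 13 mm farther back than shut.
Start: joints at [-1.408, 0.245, 1.558, -0, 1.339, -0.174], TCP at [214.81, -613.491, 231.29] pointing down, gripper open.
Joint ranges: [-3.13, 3.13], [-1.02, 2.26], [0.13, 2.54], [-0.95, 4.09], [0.21, 2.88], [-2.74, 2.74]. Speed limits (rad/s): [2.57, 2.57, 3.14, 3.14, 3.14, 3.14].

### API

Orientations are given as a rotation vector (axis times angle).
In Python, from bench import robot, hand, inverse_kinematics, sensors, optics, workorder gives the robot as it stands. Calls block until the motion is done:
- robot.move_to(position, orientation): joint-space move of the TCP to a pose.
- robot.move_linear(position, attitude=None, feed=150): straight line of the TCP; attitude=None keeps the orientation; feed is the mean speed in mm/s.
- robot.move_j(angles): joint-space move.
- hand.move_gripper(opening, squeeze=None): finger opening in mm; squeeze is the grip in N (None keeps the last); returns when the fingers have stopped.
- robot.pause(seconds).
- inverse_kinematics(position, orientation): joint angles nearest the present ones, or None.
- sensors.read_state(): the state.
- optics.get_image(name): name is "side" or "top"; returns the picture (400x640x3 uint8, blue, green, red); there is no depth.
- optics.calibration(name): a dict with "fx", "fy", "cx", "cy" (pixels), "k1" (the pictures are not rectified: a ray, as slopes to the right and down, at radius r is drawn at 1 + k1 r^2 times it, then the intrinsics apply), "R" (3x3) and "t" (3): a world point X has camera coordinates R X + t. Camera axes: x right, y down, z forward; pixel columns grow to the right and rows downward; lengths in mm; the calibration is good to about 2 mm. A picture is of the moment at which its call begins. calibration takes no time and is no camera call.
A pose or a line that the arm cannot do raises robot.IKError and nothing moves.
- workorder.close_job(): hands the job in, once; it reports no verdict.
The state is a dict: "time_s": time; "joint_pos": joint angles; "joint_vel": joint speeds; "joint_efforts": joint torques, N m; "position": TCP position; "orientation": TCP orientation; "contact_force": force on the tool from outside, world axes, zero at the start; "torque": the same for the moment, N m; "gripper_width": finger opening in mm.
Only numpy, scipy, OpenCV 4.12 (cv2) and the standard library are available. Lean on these libraries where they do the work, as an engineer would, in place of code of your own. Each camera call takes 0.05 s, during which the arm holds its last target.

## Working session

There is one attempt and no reset: what is moved stays moved. The work goes in short steps, each a Python script; the robot and the scene stay as the last script left them, time stands still between calls to the robot, and variables do not carry over. Pictures are saved under pics/ and viewed, and the job is handed in when it is done.

```bash
ls; mkdir -p pics; python3 - <<'E'
from bench import robot, hand, inverse_kinematics, sensors, optics, workorder
import cv2
for n in("top","side"):
    cv2.imwrite(f"pics/{n}0.png",optics.get_image(n)); print(n,optics.calibration(n))
print(robot.hold_point_z); s=sensors.read_state(); print(s)
E
```

```text
pics
top {'fx': 390.6139398777426, 'fy': 390.6139398777426, 'cx': 315.8895360337658, 'cy': 202.53486504233243, 'k1': -0.018115672854999428, 'R': array([[ 5.56331128e-02, -9.98450782e-01, -9.96345575e-04],
       [-9.75927214e-01, -5.41672949e-02, -2.11262816e-01],
       [ 2.10881554e-01,  1.27255688e-02, -9.77428785e-01]]), 't': array([  55.90816518,  609.66492924, 1344.78658472])}
side {'fx': 426.31061558610907, 'fy': 426.31061558610907, 'cx': 318.91294976734406, 'cy': 194.21186384343, 'k1': -0.03455418913634574, 'R': array([[ 0.98988712, -0.14054689,  0.019237  ],
       [-0.07921107, -0.66013081, -0.74696247],
       [ 0.11768219,  0.73788474, -0.66458785]]), 't': array([-582.42011862,  231.75480789, 1212.04280094])}
18.700000000000003
{'time_s': 0.1, 'joint_pos': array([-1.40811851e+00,  2.45735891e-01,  1.55887873e+00,  3.08999620e-05,
        1.33869930e+00, -1.74077988e-01]), 'joint_vel': array([ 0.00123003, -0.00062259, -0.0037284 ,  0.00016149, -0.0003877 ,
       -0.00058393]), 'joint_efforts': array([ 7.49031205e-04, -4.30669820e+01, -3.27130115e+01, -1.02286094e-04,
        2.81618741e-03, -1.01439710e-05]), 'position': array([ 214.72287855, -612.98785536,  230.30304626]), 'orientation': array([-3.09546908e+00, -5.26179347e-01, -6.26029908e-05]), 'contact_force': array([ 0.32056464, -0.66323053,  0.86956198]), 'torque': array([ 0.0571855 , -0.00837712, -0.02655642]), 'gripper_width': 85.28864597021357}
```

View pics/top0.png

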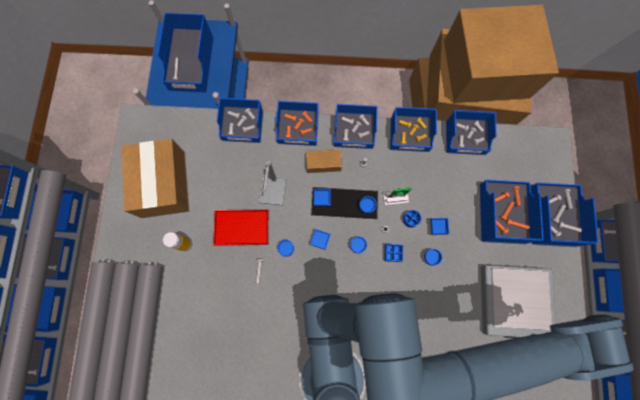

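View pics/side0.png

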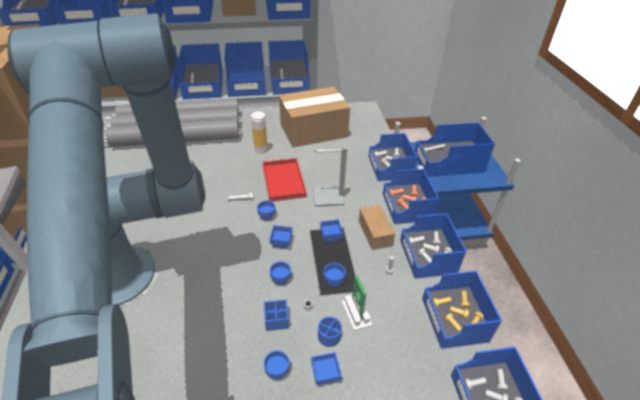

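```bash
cat > h.py <<'E'
from bench import robot, hand, inverse_kinematics, sensors, optics, workorder
import cv2, numpy as np
from scipy.spatial.transform import Rotation as Ro
def ray(n,uv):
    c=optics.calibration(n); uv=np.atleast_2d(np.float64(uv))
    K=np.array([[c['fx'],0,c['cx']],[0,c['fy'],c['cy']],[0,0,1]])
    p=cv2.undistortPoints(uv.reshape(-1,1,2),K,np.array([c['k1'],0,0,0,0.]))[:,0]
    d=np.c_[p,np.ones(len(p))]@c['R']; return -c['R'].T@c['t'],d
def plane(n,uv,z):
    C,d=ray(n,uv); return C+d*((z-C[2])/d[:,2])[:,None]
def tri(a,b):
    C1,d1=ray('top',a);C2,d2=ray('side',b);A=np.c_[d1[0],-d2[0]]
    s=np.linalg.lstsq(A,C2-C1,rcond=None)[0];P=C1+d1[0]*s[0];Q=C2+d2[0]*s[1];return (P+Q)/2,np.linalg.norm(P-Q)
def proj(n,X):
    c=optics.calibration(n);r=Ro.from_matrix(c['R']).as_rotvec()
    K=np.array([[c['fx'],0,c['cx']],[0,c['fy'],c['cy']],[0,0,1]])
    return cv2.projectPoints(np.float64(X).reshape(-1,1,3),r,c['t'],K,np.array([c['k1'],0,0,0,0.]))[0][:,0]
def down(yaw): # tool y axis (jaws) direction = -(−sin,cos) rotated by yaw
    return (Ro.from_euler('z',yaw)*Ro.from_euler('x',np.pi)).as_rotvec()
def blobs(n,im,lo=(100,140,60),hi=(125,255,255),amin=60):
    m=cv2.inRange(cv2.cvtColor(im,cv2.COLOR_BGR2HSV),lo,hi)
    m=cv2.morphologyEx(m,cv2.MORPH_CLOSE,np.ones((3,3)))
    k,l,st,ce=cv2.connectedComponentsWithStats(m)
    out=[]
    for i in range(1,k):
        if st[i,4]<amin: continue
        cs,_=cv2.findContours((l==i).astype(np.uint8),cv2.RETR_EXTERNAL,cv2.CHAIN_APPROX_NONE)
        out.append((st[i,4],ce[i],cs[0][:,0].astype(float)))
    return out
def crop(n,im,box,s,name):
    x0,y0,x1,y1=box;cv2.imwrite(f'pics/{name}.png',cv2.resize(im[y0:y1,x0:x1],None,fx=s,fy=s,interpolation=cv2.INTER_CUBIC))
def find(im,z=34):
    r=[]
    for a,c,ct in blobs('top',im):
        P=plane('top',ct,z)[:,:2].astype(np.float32)
        if not(250<P[:,0].mean()<900 and abs(P[:,1].mean())<420) or a>700: continue
        h=cv2.convexHull(P);m=cv2.moments(h);cc=np.array([m['m10'],m['m01']])/m['m00'];q=cv2.minAreaRect(P)
        r.append((c,cc,q[1],q[2],m['m00']/ (q[1][0]*q[1][1])))
    return r
E
python3 - <<'E'
from h import *
np.set_printoptions(precision=1,suppress=True)
t=optics.get_image('top');s=optics.get_image('side')
for c,cc,wh,an,f in find(t): print(c,cc,np.array(wh),round(an,1),round(f,2))
crop('top',t,(200,150,460,275),3,'t1');crop('side',s,(225,140,395,390),3 if 0 else 2.3,'s1')
print(-optics.calibration('top')['R'].T@optics.calibration('top')['t'],-optics.calibration('side')['R'].T@optics.calibration('side')['t'])
E
```

```text
[321.5 196.9] [635.6  70.7] [64.6 63.2] 3.2 0.97
[367.4 204.2] [ 616.6 -100.2] [64.5 62.8] 1.9 0.83
[411.8 218.1] [ 573.9 -263.9] [56.  64.3] 46.9 0.8
[439.3 225.7] [ 550.5 -364.7] [59.  62.9] 3.2 0.94
[319.8 238.8] [479.2  68.7] [59.5 58.7] 74.6 0.96
[358.  244.4] [466.7 -70.2] [54.1 58. ] 3.2 0.8
[285.3 247.6] [440.4 190.7] [54.  54.4] 3.2 0.82
[393.5 252.3] [ 444.9 -198.8] [60.5 61.4] 0.6 0.96
[432.9 256.6] [ 437.6 -340.5] [57.6 54.6] 89.9 0.83
[ 308.3   71.7 1443.3] [ 452.3 -823.2  989.8]
```

View pics/t1.png

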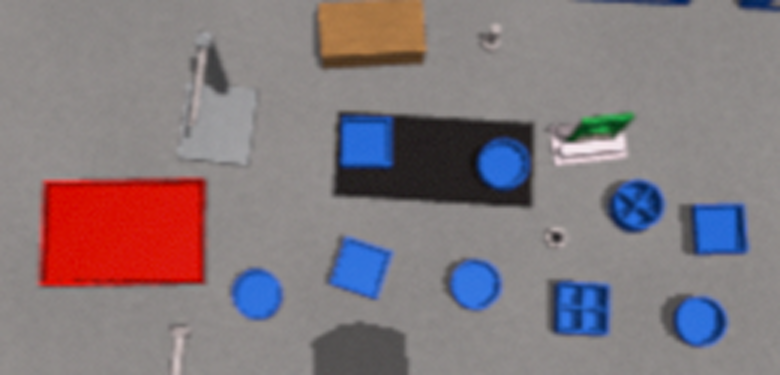

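View pics/s1.png

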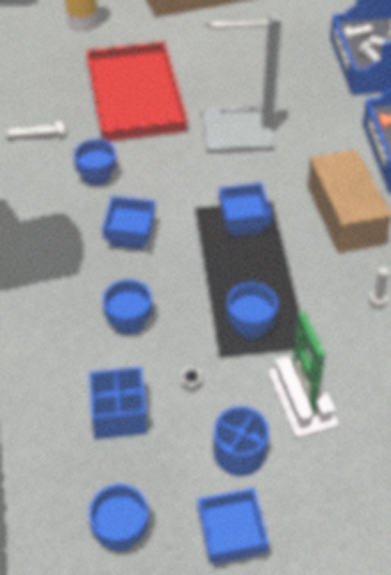

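```bash
python3 - <<'E'
from h import *
t=optics.get_image('top');s=optics.get_image('side')
a=cv2.resize(t[180:215,375:420],None,fx=10,fy=10,interpolation=cv2.INTER_CUBIC)
b=cv2.resize(s[270:335,335:375],None,fx=8,fy=8,interpolation=cv2.INTER_CUBIC)
c=cv2.resize(t[155:215,255:290],None,fx=8,fy=8,interpolation=cv2.INTER_CUBIC)
d=cv2.resize(s[140:215,310:355],None,fx=7,fy=7,interpolation=cv2.INTER_CUBIC)
cv2.imwrite('pics/tagt.png',a);cv2.imwrite('pics/tags.png',b);cv2.imwrite('pics/hookt.png',c);cv2.imwrite('pics/hooks.png',d)
H=max(a.shape[0],b.shape[0]);f=lambda i:cv2.copyMakeBorder(i,0,525-i.shape[0] if i.shape[0]<525 else 0,0,5,cv2.BORDER_CONSTANT)
cv2.imwrite('pics/m1.png',np.hstack([f(a),f(b)]));cv2.imwrite('pics/m2.png',np.hstack([f(c),f(d)]))
E
```

```text
(no output)
```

View pics/m1.png

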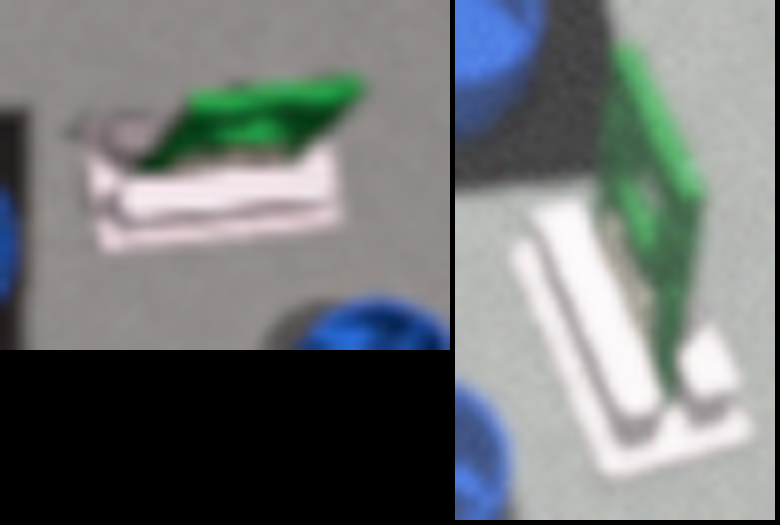

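View pics/m2.png

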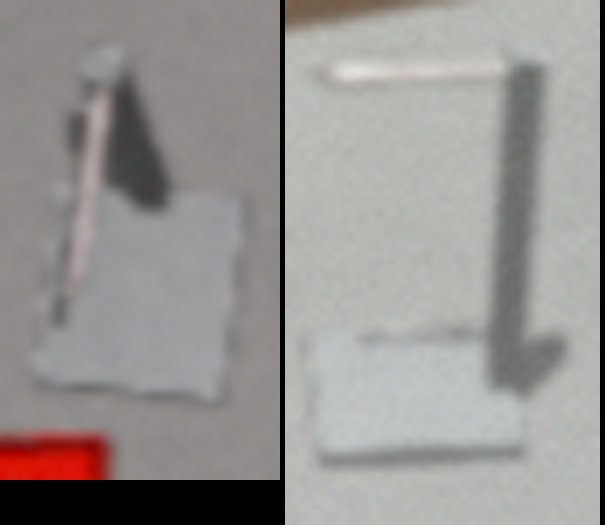

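```bash
python3 - <<'E'
from h import *
np.set_printoptions(precision=1,suppress=True)
for n,a,b in [('tagL',(393.7,189.2),(355.8,276)),('tagR',(410.6,188),(364.6,292.8)),('hkface',(267.2,165.5),(341,149.3)),('hktip',(262.8,191.5),(315,150))]: print(n,tri(a,b))
print(plane('top',[(393.7,189.2),(410.6,188)],128),plane('top',[(267.2,165.5),(262.8,191.5)],200))
print(plane('side',[(355.8,276),(364.6,292.8)],128),plane('side',[(341,149.3),(315,150)],200))
t=optics.get_image('top')
m=cv2.inRange(cv2.cvtColor(t,cv2.COLOR_BGR2HSV),(0,180,120),(8,255,255))
cs=max(cv2.findContours(m,0,2)[0],key=cv2.contourArea)
P=plane('top',cs[:,0],25)[:,:2].astype(np.float32);print('tray',cv2.minAreaRect(P),cv2.boxPoints(cv2.minAreaRect(P)))
E
```

```text
tagL (array([ 655.2, -179.3,  122.8]), np.float64(1.0368817924190674))
tagR (array([ 662.8, -236.7,  129.3]), np.float64(2.3772708237226996))
hkface (array([692.3, 256.5, 200.9]), np.float64(1.5774828775358156))
hktip (array([606.9, 264.2, 198.5]), np.float64(5.336822065889377))
[[ 654.3 -178.3  128. ]
 [ 661.9 -237.   128. ]] [[693.4 256.6 200. ]
 [603.8 263.7 200. ]]
[[ 653.4 -183.2  128. ]
 [ 664.3 -235.6  128. ]] [[691.7 257.4 200. ]
 [609.4 263.  200. ]]
tray ((507.9031982421875, 360.7018127441406), (125.98779296875, 196.43540954589844), 3.2322568893432617) [[439.5 455.2]
 [450.5 259.1]
 [576.3 266.2]
 [565.3 462.3]]
```

```bash
cat >> h.py <<'E'
def st(): return sensors.read_state()
def fz(): return sensors.read_state()['contact_force']
def go(p,yaw,feed=250):
    robot.move_linear(list(map(float,p)),down(yaw),feed=feed)
def pick(x,y,yaw,z=20,squeeze=40,up=170,width=85):
    hand.move_gripper(width); go((x,y,up),yaw); go((x,y,z+30),yaw); go((x,y,z),yaw,60)
    print('down',fz()); hand.move_gripper(40,squeeze); print('w',st()['gripper_width'],'f',fz())
    go((x,y,up),yaw,150); s=st();print('lift',s['contact_force'],s['gripper_width'],s['time_s'])
def lower(x,y,yaw,z,n=3,lim=15,step=2.0):
    f0=fz()[2]
    go((x,y,z+n*step),yaw,60)
    for i in range(n):
        if abs(fz()[2]-f0)>lim: print('contact early at',n-i,fz()); break
        go((x,y,z+(n-1-i)*step),yaw,20)
    s=st();print('placed',s['position'],s['contact_force']-[0,0,f0])
def rel(x,y,yaw,up=170,w=80,retreat=60):
    z=st()['position'][2]; hand.move_gripper(w); go((x,y,z+retreat),yaw,120)
    if z+retreat<up: go((x,y,up),yaw)
    print('t',st()['time_s'])
E
python3 - <<'E'
from h import *
np.set_printoptions(precision=1,suppress=True)
robot.move_to([467,-70,170],down(np.pi/2)); print(st()['joint_pos'],st()['time_s'])
pick(467,-70,np.pi/2)
s=optics.get_image('side');crop('s',s,(200,130,400,330),3,'g1')
E
```

```text
[-0.4 -0.1  2.1 -0.   1.2 -0.4] 2.5083
down [-0.3  0.2  0. ]
w 59.22431759427597 f [-0.2 -0.2  4. ]
lift [ 0.  -1.  -1.2] 59.03789854204518 5.7667
```

View pics/g1.png

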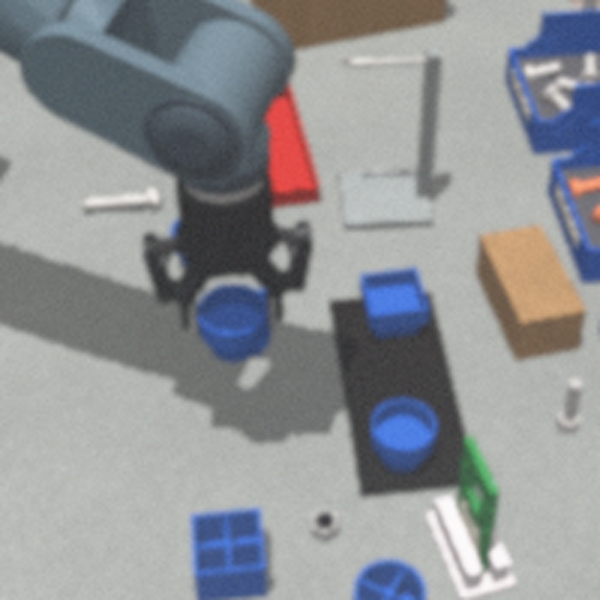

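```bash
python3 - <<'E'
from h import *
np.set_printoptions(precision=1,suppress=True)
a=(615.7,-99.7);y=np.pi/2
go((*a,170),y);lower(*a,y,47,n=6);s=optics.get_image('side')
crop('s',s,(270,200,400,330),4.5,'g2')
E
```

```text
placed [616.2 -99.9  47.7] [0.  0.7 6.2]
```

View pics/g2.png

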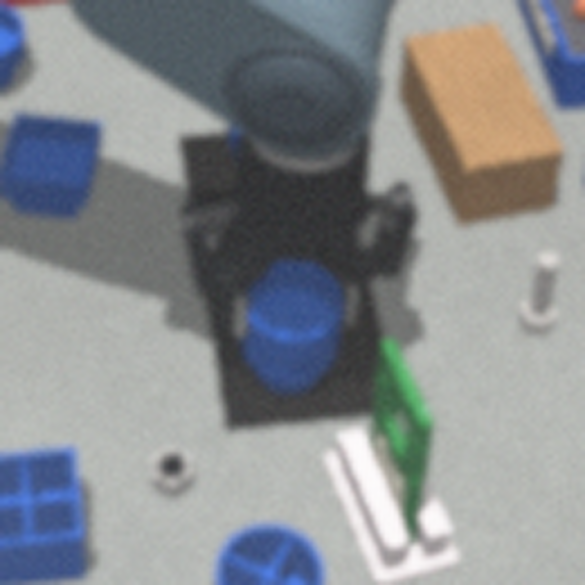

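```bash
python3 - <<'E'
from h import *
np.set_printoptions(precision=1,suppress=True)
a=(615.7,-99.7);y=np.pi/2
rel(*a,y)
pick(440.4,190.7,y)
go((*a,180),y);lower(*a,y,70,n=6);s=optics.get_image('side')
rel(*a,y,up=190)
crop('s',s,(270,200,400,330),4.5,'g3')
E
```

```text
t 11.525
down [-0.6 -0.3  0.3]
w 60.26450661880023 f [-1.3 -1.1  4.7]
lift [-0.5 -0.1 -0.9] 60.22689917228125 16.0583
placed [ 616.2 -100.    70.9] [-1.4 -0.2  4.3]
t 22.275
```

View pics/g3.png

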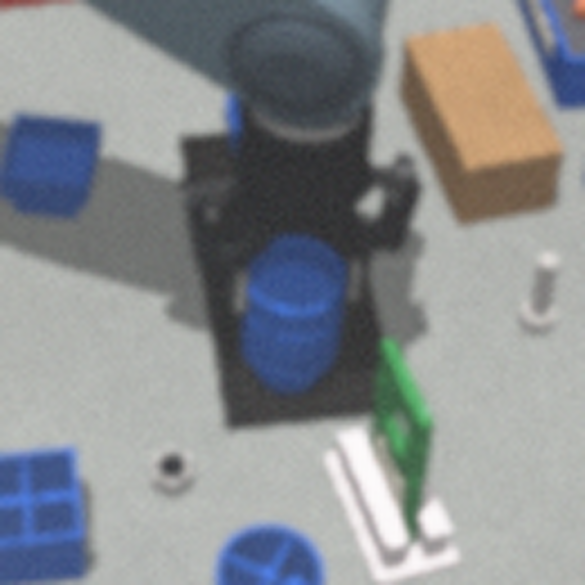

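```bash
python3 - <<'E'
from h import *
np.set_printoptions(precision=1,suppress=True)
t=optics.get_image('top')
for c,cc,wh,an,f in find(t): print(c,cc,np.array(wh),round(an,1),round(f,2))
a=(615.7,-99.7);y=np.pi/2
pick(437.6,-340.5,y,up=190)
go((*a,200),y);lower(*a,y,93,n=6);s=optics.get_image('side')
rel(*a,y,up=190)
go((550,0,200),y)
t=optics.get_image('top')
crop('s',s,(270,200,400,330),4.5,'g4');crop('t',t,(200,150,460,275),3,'t4')
for c,cc,wh,an,f in find(t): print(c,cc,np.array(wh),round(an,1),round(f,2))
E
```

```text
[321.5 196.9] [635.6  70.7] [64.6 63.2] 3.2 0.97
[411.9 218.1] [ 574.  -264.4] [60.2 58.8] 0.5 0.8
[439.3 225.7] [ 550.5 -364.7] [59.  62.9] 3.2 0.94
[320.1 239. ] [478.7  67.5] [56.2 59.8] 74.8 0.97
[393.5 252.4] [ 444.8 -198.8] [60.6 61.4] 0.6 0.96
[432.9 256.6] [ 437.6 -340.5] [57.6 54.6] 89.9 0.83
down [ 0.5 -0.2 -1.7]
w 60.34306136544607 f [-0.3  0.6  5.4]
lift [-0.6  0.1 -1.6] 60.09625937396606 26.9
placed [616.3 -99.9  93.9] [ 0.1 -0.   5.4]
t 32.8167
[318.7 196.8] [635.1  81.3] [64.7 40.6] 2.9 0.92
[374.8 203.7] [ 620.7 -126.6] [16.9 72.1] 72.6 0.71
[411.8 218.1] [ 573.9 -263.8] [56.  64.3] 46.9 0.8
[439.3 225.7] [ 550.5 -364.7] [59.  62.9] 3.2 0.94
[315.1 238.9] [478.9  85.3] [22.9 56.3] 74.9 0.82
[393.5 252.3] [ 444.9 -198.8] [60.5 61.4] 0.6 0.96
```

View pics/g4.png

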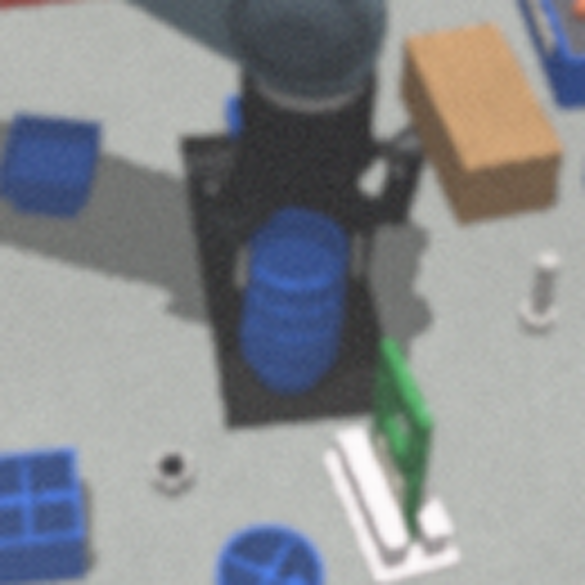

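View pics/t4.png

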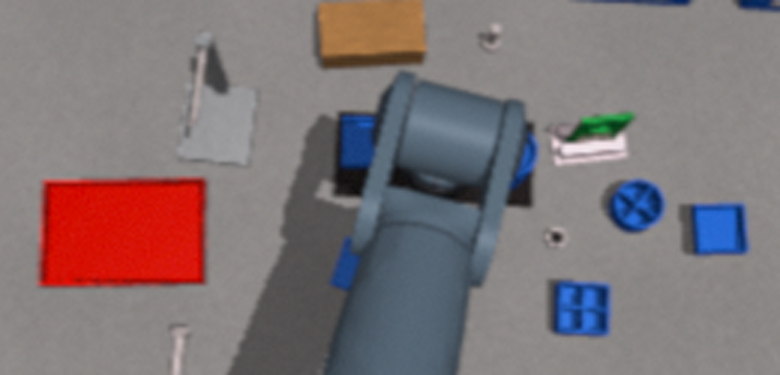

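```bash
cat >> h.py <<'E'
def fine(im,uv,z,hw=16,k=8,lo=(100,140,60),hi=(125,255,255)):
    u,v=int(uv[0])-hw,int(uv[1])-hw
    b=cv2.resize(im[v:v+2*hw,u:u+2*hw],None,fx=k,fy=k,interpolation=cv2.INTER_CUBIC)
    m=cv2.morphologyEx(cv2.inRange(cv2.cvtColor(b,cv2.COLOR_BGR2HSV),lo,hi),cv2.MORPH_CLOSE,np.ones((k*2,k*2)))
    c=max(cv2.findContours(m,0,1)[0],key=cv2.contourArea)[:,0]
    P=plane('top',(c+.5)/k-.5+[u,v],z)[:,:2].astype(np.float32);h=cv2.convexHull(P);M=cv2.moments(h)
    q=cv2.minAreaRect(P);return np.array([M['m10'],M['m01']])/M['m00'],np.array(q[0]),np.array(q[1]),q[2]
E
python3 - <<'E'
from h import *
np.set_printoptions(precision=1,suppress=True)
t=cv2.imread('pics/top0.png')
for n,uv,z in [('s0',(321,197),38),('r0',(367,204),38),('sA',(320,239),34),('sB',(439,226),34),('t2',(393,252),22.5),('t1',(412,218),22.5)]: print(n,*fine(t,uv,z))
print(fine(t,(241,227),25,hw=34,lo=(0,180,100),hi=(8,255,255)))
E
```

```text
s0 [633.2  69.1] [633.5  69.2] [67.7 67.2] 2.586153984069824
r0 [ 615.6 -100. ] [615.5 -99.4] [67.8 65.8] 1.8722496032714844
sA [478.6  68.2] [478.6  68.3] [59.4 60.2] 74.4620590209961
sB [ 549.9 -365.1] [ 550.1 -365.2] [60.  63.8] 4.077169895172119
t2 [ 445.6 -201. ] [ 445.6 -201.2] [64.4 62.2] 89.96614837646484
t1 [ 575.3 -266.9] [ 575.5 -267.1] [59.7 67.2] 46.887474060058594
(array([507.3, 360.5]), array([507.1, 360.3]), array([128.8, 197. ]), 4.049444675445557)
```

```bash
python3 - <<'E'
from h import *
np.set_printoptions(precision=1,suppress=True)
a=(633.8,69.7);yp=np.deg2rad(92.6);y=np.deg2rad(74.5)
pick(478.6,68,y)
go((*a,170),yp);lower(*a,yp,47,n=6);s=optics.get_image('side')
crop('s',s,(270,170,400,300),4.5,'g5')
E
```

```text
down [ 0.2 -0.5 -0.2]
w 58.92349303756549 f [ 0.3 -0.7  2.3]
lift [-0.1  0.8 -0.5] 59.032074048888674 37.075
placed [634.4  69.6  47.6] [-0.2  0.4  3.7]
```

View pics/g5.png

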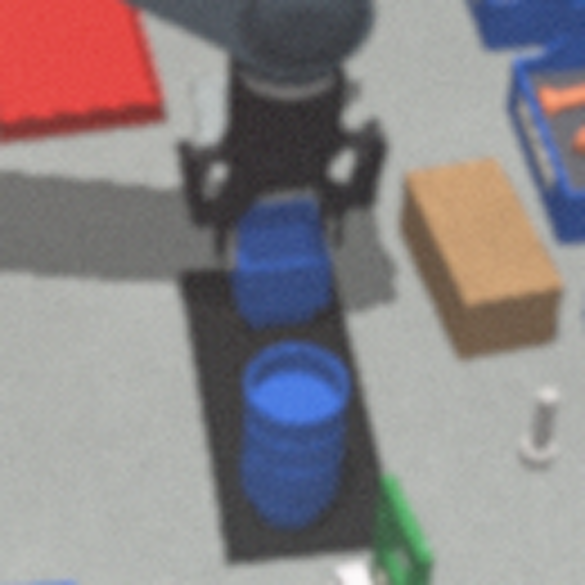

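```bash
python3 - <<'E'
from h import *
np.set_printoptions(precision=1,suppress=True)
a=(633.8,69.7);yp=np.deg2rad(92.6)
rel(*a,yp,up=190)
pick(550.1,-365,np.deg2rad(94),up=190)
go((*a,190),yp);lower(*a,yp,70,n=6);s=optics.get_image('side')
rel(*a,yp,up=190)
go((480,0,200),yp)
t=optics.get_image('top')
crop('s',s,(270,170,400,300),4.5,'g6');crop('t',t,(200,150,460,275),3,'t6')
for n,uv,z in [('t2',(393,252),22.5),('t1',(412,218),22.5)]: print(n,*fine(t,uv,z))
E
```

```text
t 42.8833
down [-0.   0.  -0.3]
w 59.32656232910746 f [ 0.6 -0.1  2.6]
lift [ 0.6  0.6 -1.6] 59.29135075250865 48.025
placed [634.4  69.7  70.8] [-0.3  0.4  4.5]
t 54.825
t2 [ 445.5 -201.2] [ 445.5 -201.4] [64.7 62.2] 89.76829528808594
t1 [ 575.3 -266.9] [ 575.1 -267.3] [59.7 67.1] 50.87479019165039
```

View pics/g6.png

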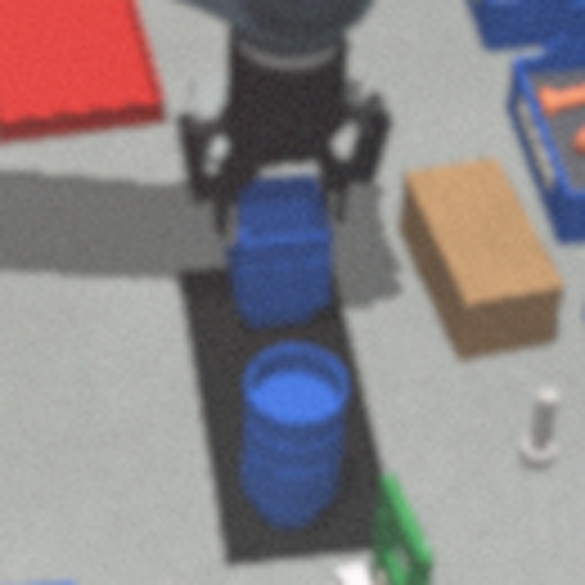

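View pics/t6.png

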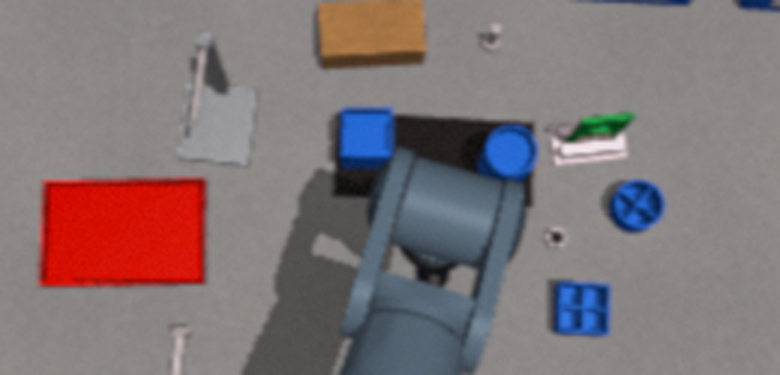

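```bash
python3 - <<'E'
from h import *
np.set_printoptions(precision=1,suppress=True)
yp=np.deg2rad(93.5);y=np.pi/2
a=(504.2,410.4)
pick(445.5,-200.7,y,up=200)
go((480,100,190),y,300);go((*a,150),yp);lower(*a,yp,24.5,n=6);rel(*a,yp,w=78,up=190)
go((480,100,200),y,300)
t=optics.get_image('top')
print('t1',*fine(t,(412,218),22.5))
crop('t',t,(200,150,460,275),3,'t7')
E
```

```text
down [-0.2 -0.2 -0.6]
w 59.31975452308305 f [0.1 0.5 3. ]
lift [-0.5 -1.1 -0.6] 59.22427257926725 60.0
placed [504.4 410.5  24.7] [ 0.8 -0.   2.4]
t 67.6583
t1 [ 575.3 -266.9] [ 576.1 -266.6] [59.6 67.3] 34.530521392822266
```

View pics/t7.png

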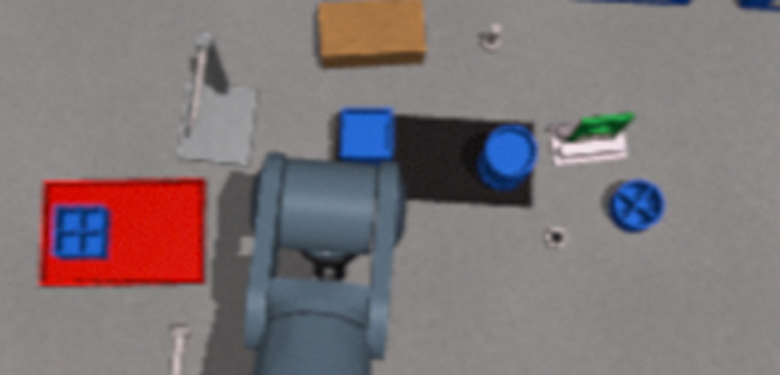

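```bash
python3 - <<'E'
from h import *
np.set_printoptions(precision=1,suppress=True)
yp=np.deg2rad(93.5);y=np.deg2rad(60)
a=(510.2,310.6)
go((560,-200,200),y,300)
t=optics.get_image('top');crop('t',t,(200,150,460,275),3,'t8')
pick(575.2,-266.7,y,up=200)
go((480,100,190),yp,300);go((*a,150),yp);lower(*a,yp,24.5,n=6);rel(*a,yp,w=78,up=190)
go((480,0,230),yp,300)
t=optics.get_image('top');s=optics.get_image('side')
crop('t',t,(200,150,460,275),3,'t9');crop('s',s,(200,130,400,330),3,'s9')
E
```

```text
down [-0.4 -0.  -0.5]
w 59.84574157538103 f [ 0.9 -0.1  3.1]
lift [ 0.6 -0.2 -0.5] 59.56937784736549 73.9083
placed [510.6 310.8  25. ] [-0.5 -0.2  2.7]
t 81.425
```

View pics/t9.png

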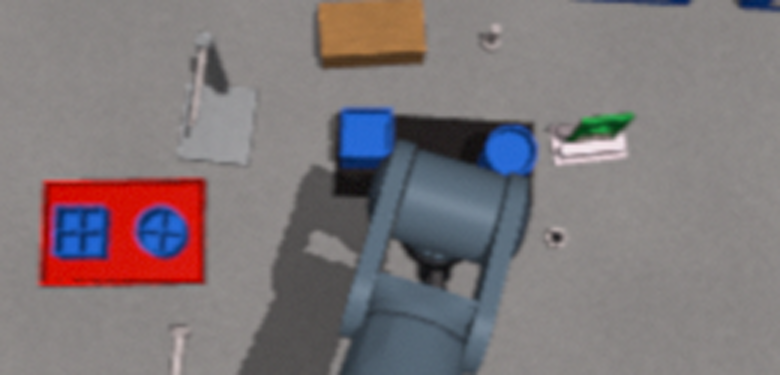

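View pics/s9.png

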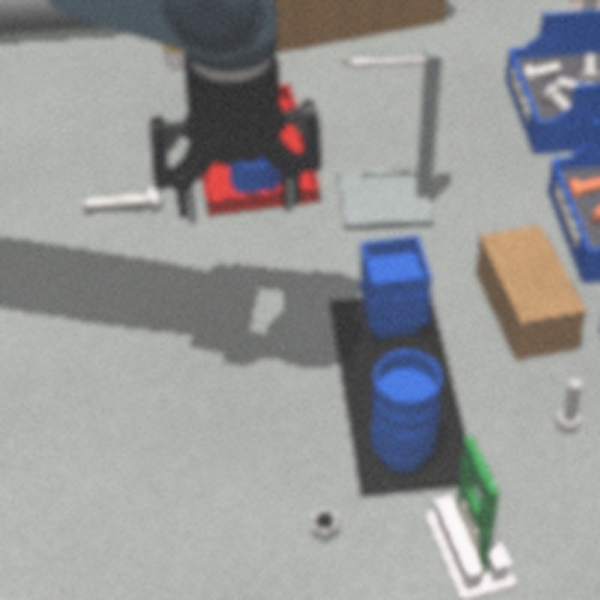

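```bash
python3 - <<'E'
from h import *
np.set_printoptions(precision=2,suppress=True)
t=cv2.imread('pics/top0.png')
P=plane('top',(np.array([(105,250),(340,222)])+.5)/10-.5+[375,180],4);d=P[0]-P[1];print(P,np.degrees(np.arctan2(-d[0],d[1])))
P=plane('top',(np.array([(125,212),(325,195)])+.5)/10-.5+[375,180],32);d=P[0]-P[1];print(P,np.degrees(np.arctan2(-d[0],d[1])))
b=cv2.resize(t[175:205,380:420],None,fx=16,fy=16,interpolation=cv2.INTER_CUBIC)
h=cv2.cvtColor(b,cv2.COLOR_BGR2HSV);m=cv2.inRange(h,(50,120,105),(75,255,255))
s=cv2.imread('pics/side0.png');c=cv2.resize(s[268:330,340:375],None,fx=9,fy=9,interpolation=cv2.INTER_CUBIC)
m2=cv2.inRange(cv2.cvtColor(c,cv2.COLOR_BGR2HSV),(50,100,105),(75,255,255))
cv2.imwrite('pics/m3.png',np.vstack([b,cv2.cvtColor(m,8)])[:600]);cv2.imwrite('pics/m4.png',np.hstack([c,cv2.cvtColor(m2,8)]))
v=h[...,2];print(np.percentile(v[cv2.inRange(h,(50,100,30),(75,255,255))>0],[10,50,90]))
# hook base corners top view
E
```

```text
[[ 625.5  -170.09    4.  ]
 [ 641.22 -258.56    4.  ]] 10.078502320486445
[[ 634.12 -172.52   32.  ]
 [ 644.69 -246.51   32.  ]] 8.131259870091489
[ 63. 107. 154.]
```

View pics/m3.png

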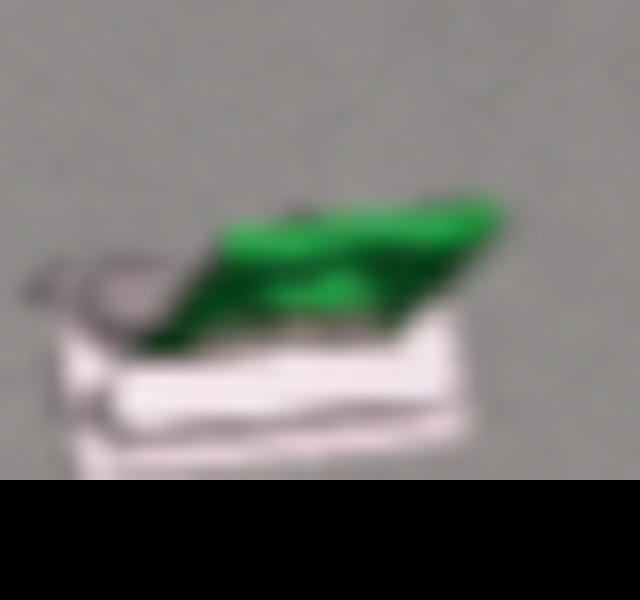

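View pics/m4.png

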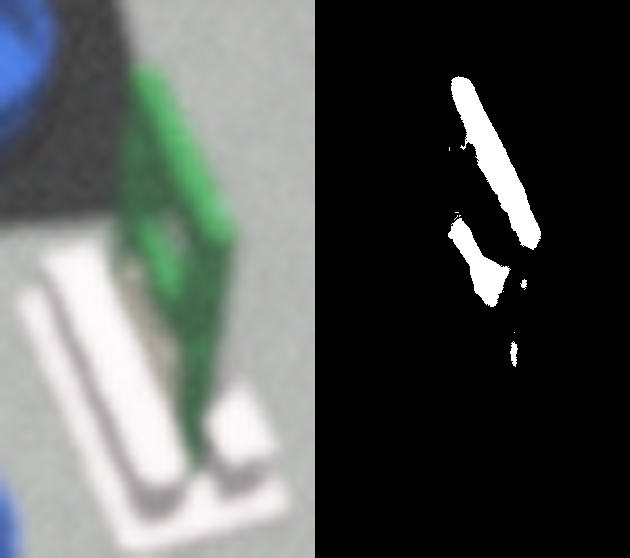

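```bash
python3 - <<'E'
from h import *
np.set_printoptions(precision=2,suppress=True)
print(tri((402.1,188.7),(360.1,285.1)), plane('top',(402.1,188.7),128),plane('side',(360.1,285.1),128))
y=np.deg2rad(99)
q=(658,-208)
hand.move_gripper(50)
go((600,-150,250),y,250);go((*q,200),y,200);go((*q,140),y,100);go((*q,109),y,40);print(st()['position'],fz())
t=optics.get_image('top');s=optics.get_image('side')
crop('s',s,(300,220,400,340),5,'g10');crop('t',t,(350,150,450,230),7,'t10')
E
```

```text
(array([ 659.25, -208.48,  123.13]), np.float64(0.3892483558212757)) [[ 657.76 -207.44  128.  ]] [[ 658.29 -211.89  128.  ]]
[ 658.22 -208.1   109.31] [0.27 0.12 0.01]
```

View pics/g10.png

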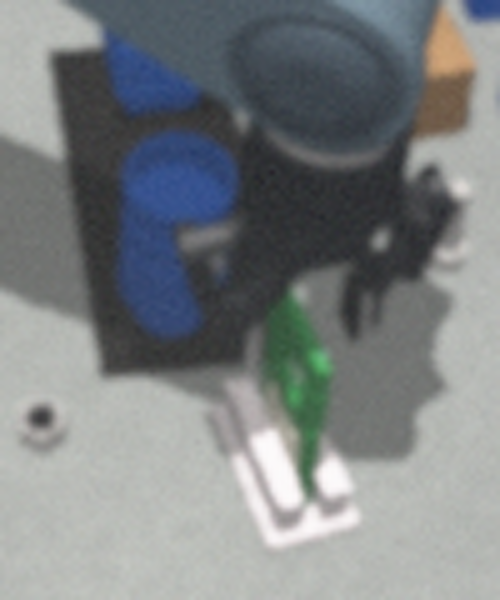

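```bash
python3 - <<'E'
from h import *
np.set_printoptions(precision=2,suppress=True)
hand.move_gripper(14,20);print(st()['gripper_width'],fz())
hand.move_gripper(9.5);print(st()['gripper_width'],fz())
hand.move_gripper(0,20);s=st();print(s['gripper_width'],s['contact_force'],s['torque'],s['time_s'])
E
```

```text
13.722569538607392 [-0.49 -0.68  0.14]
9.340969394490266 [-0.27 -0.02 -0.24]
7.170736019628293 [ 1.02 -0.25  0.72] [-0.   -0.07 -0.04] 87.325
```

```bash
python3 - <<'E'
from h import *
np.set_printoptions(precision=2,suppress=True)
y=np.deg2rad(99);q=(658,-208)
hand.move_gripper(0,70);print(fz())
go((*q,114),y,20);print(fz());go((*q,170),y,60);print(fz());go((*q,230),y,120)
y2=np.deg2rad(85.7)
go((520,-60,280),y2,200);go((520,160,260),y2,250);go((510,267,223.8),y2,150)
print(st()['position'],st()['gripper_width'],st()['time_s'])
t=optics.get_image('top');s=optics.get_image('side')
crop('s',s,(250,110,370,210),6.5,'g11');crop('t',t,(230,140,330,240),6,'t11')
E
```

```text
[-0.18  0.86  0.94]
[-0.18 -0.44 -1.55]
[ 0.44 -0.44 -1.22]
[510.37 266.45 224.17] 6.4569660388685595 92.8083
```

View pics/g11.png

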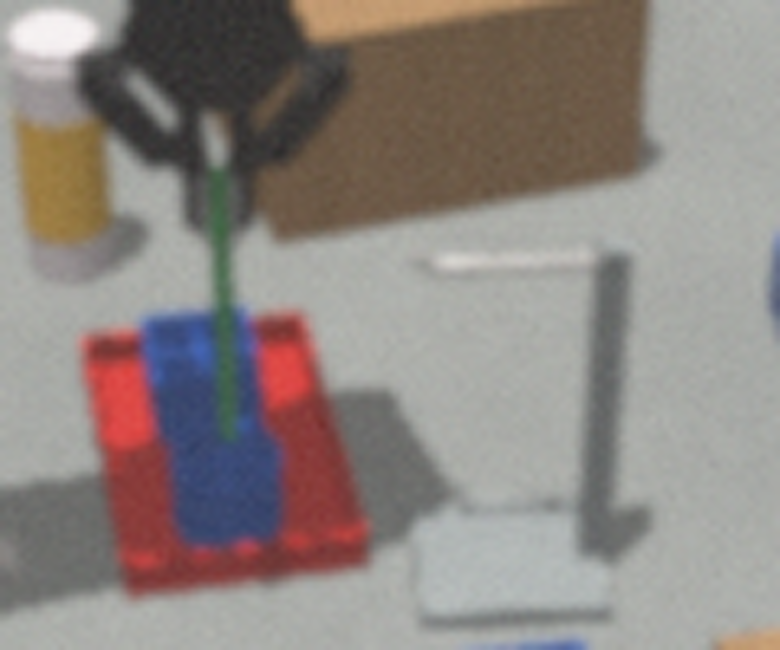

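View pics/t11.png

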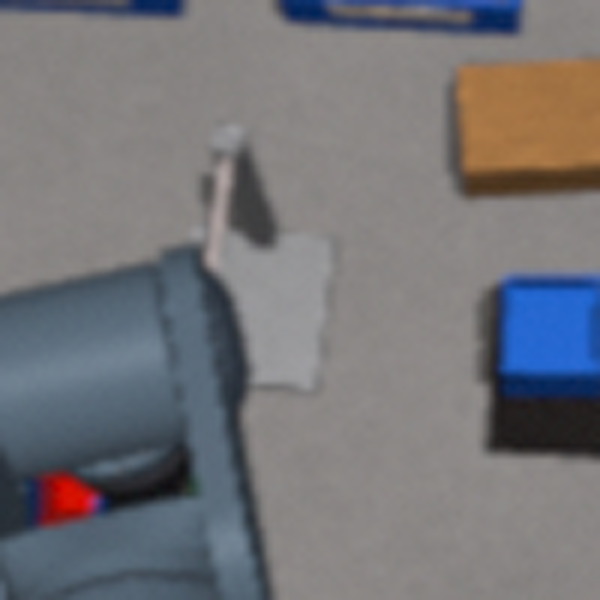

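```bash
python3 - <<'E'
from h import *
np.set_printoptions(precision=1,suppress=True)
for uv,Y in [((283.4,135.8),236.5),((285.1,177.7),236.5),((315,150),263.5),((341,149.3),257)]:
    C,d=ray('side',uv);d=d[0];print(C+d*(Y-C[1])/d[1])
print(proj('side',[[512,236,224.2-20.3+39],[512,236,224.2-20.3-83]]))
E
```

```text
[510.3 236.5 278.7]
[510.  236.5 118.1]
[609.4 263.5 199.6]
[691.7 257.  200.3]
[[284.4 145.8]
 [285.7 177.1]]
```

```bash
python3 - <<'E'
from h import *
np.set_printoptions(precision=1,suppress=True)
s=optics.get_image('side')
crop('s',s,(260,110,320,190),7.5,'g12')
m=cv2.inRange(cv2.cvtColor(s,cv2.COLOR_BGR2HSV),(50,90,30),(80,255,255));ys,xs=np.where(m[100:200,270:300]);print(ys.min()+100,ys.max()+100)
p=st()['position'];print(p,st()['orientation'],down(np.deg2rad(85.7)),proj('side',[p,p+[0,0,19],p-[0,-0,103]]))
E
```

```text
159 173
[510.5 266.3 224.3] [2.3 2.1 0. ] [2.3 2.1 0. ] [[283.3 145.1]
 [283.1 140. ]
 [284.5 171.2]]
```

View pics/g12.png

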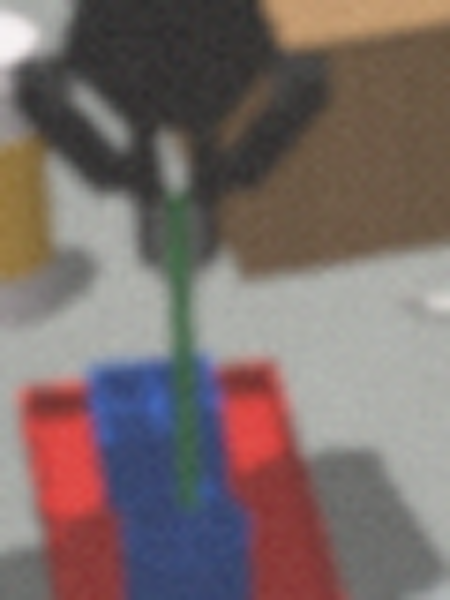

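```bash
python3 - <<'E'
from h import *
np.set_printoptions(precision=2,suppress=True)
y2=np.deg2rad(85.7);L=lambda x:263.5-(x-606)*.0755
go((510,L(510),225.3),y2,80)
f0=fz()
for x in (570,590,598,606,614,622,635,648):
    go((x,L(x),225.3),y2,50); f=fz()-f0; print(x,f)
    if np.abs(f).max()>6: print('STOP');break
s=optics.get_image('side');t=optics.get_image('top')
crop('s',s,(270,110,370,210),6,'g13')
E
```

```text
570 [-1.92 -1.57  1.1 ]
590 [-1.51 -0.72  0.89]
598 [-1.39 -0.94  1.33]
606 [-0.48 -0.17  1.38]
614 [-0.89 -0.57  0.21]
622 [-1.32  0.22 -0.39]
635 [-0.88 -0.51  0.32]
648 [-1.42  0.37  1.03]
```

View pics/g13.png

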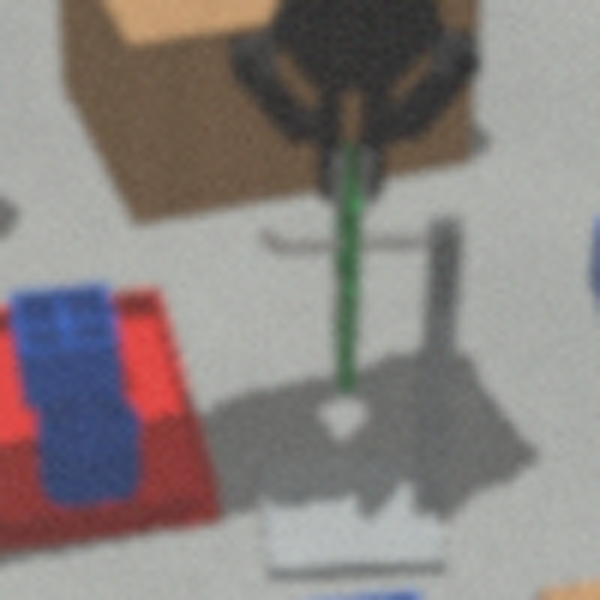

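```bash
python3 - <<'E'
from h import *
np.set_printoptions(precision=2,suppress=True)
y2=np.deg2rad(85.7);L=lambda x:263.5-(x-606)*.0755
f0=fz();x=648
for z in (220,216,214,213,212,211,210.5,210,209.5,209,208.5,208,207.5,207,206.5,206):
    go((x,L(x),z),y2,20); f=fz()-f0; print(z,st()['position'][2],f)
    if np.abs(f).max()>5: break
E
```

```text
220 219.6572421720765 [ 0.43  0.56 -1.83]
216 215.72677112612993 [-0.73  0.07 -0.15]
214 213.79536098041868 [-0.38 -0.43 -0.05]
213 212.92754189614365 [-0.36 -0.56 -0.47]
212 211.87208358108006 [-1.63  0.34 -0.3 ]
211 210.8770361355667 [-0.61  0.84 -0.44]
210.5 210.4581097627734 [-0.59 -0.11 -0.49]
210 209.96073880036062 [-0.78  0.03 -1.07]
209.5 209.65097510238544 [-0.16  0.41  0.49]
209 209.5233381666923 [-1.42  0.96  2.29]
208.5 209.4225528368335 [-3.14 -0.48  5.76]
```

Contact at z ≈ 209.6, as predicted. Release narrowly and rise.

```bash
python3 - <<'E'
from h import *
np.set_printoptions(precision=2,suppress=True)
y2=np.deg2rad(85.7);L=lambda x:263.5-(x-606)*.0755
x=648
go((x,L(x),209.3),y2,20)
hand.move_gripper(24);print(st()['gripper_width'],fz())
go((x,L(x),225),y2,30);print(fz());go((x,L(x),300),y2,100)
go((500,0,330),y2,200);robot.move_to([430,-330,330],down(np.pi/2))
print(st()['time_s'])
s=optics.get_image('side');t=optics.get_image('top')
cv2.imwrite('pics/sF.png',s);crop('t',t,(200,150,460,275),3,'tF');crop('s',s,(230,120,400,320),3,'sF2')
E
```

```text
23.898780361607677 [ 1.51  0.45 -0.97]
[ 0.23 -0.5  -0.6 ]
105.35
```

View pics/tF.png

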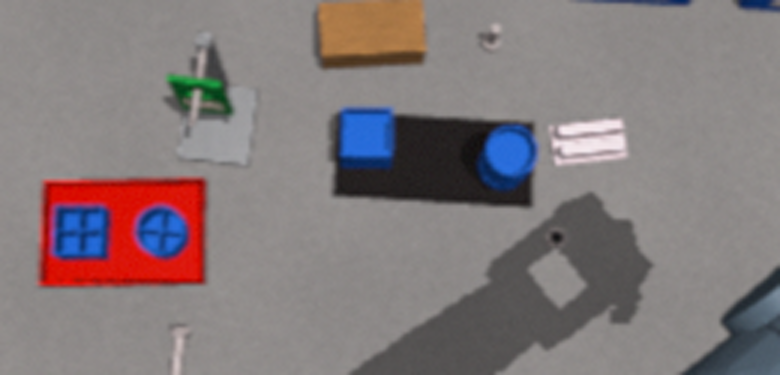

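View pics/sF2.png

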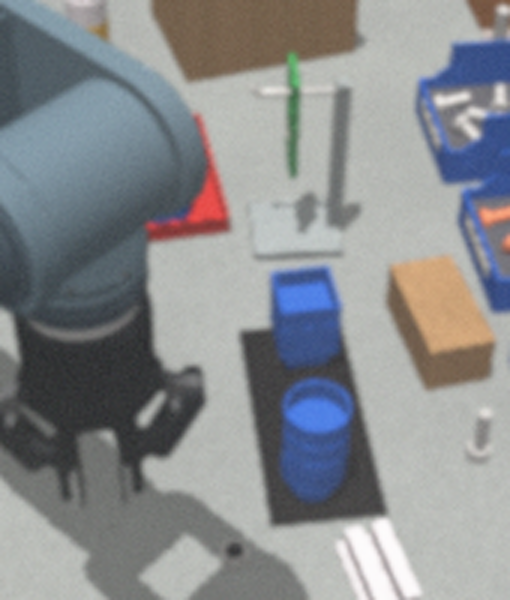

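```bash
python3 - <<'E'
from h import *
s=cv2.imread('pics/sF.png')
for x,y,z in ((616,-100,118),(634,69.7,95)):
    a=np.linspace(0,2*np.pi,24) if z==118 else np.pi/4*np.array([1,3,5,7]); r=30 if z==118 else 42.4
    for p in proj('side',[[x+r*np.cos(i),y+r*np.sin(i),z] for i in a]): cv2.circle(s,tuple((p*8*1).round().astype(int)),8,(0,0,255),-1,shift=3)
crop('s',s,(310,200,360,300),6,'sF3')
E
```

```text
(no output)
```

View pics/sF3.png

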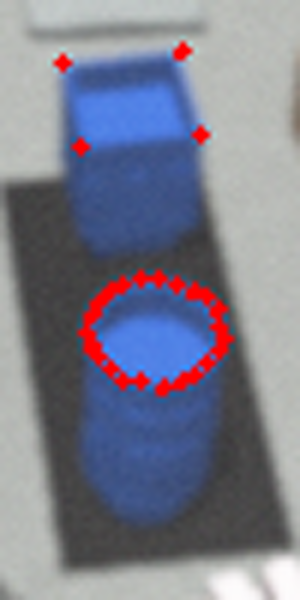

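The rims sit at the heights expected for full nesting, so I am handing in.

```bash
python3 - <<'E'
from h import *
print(workorder.close_job(), st()['time_s'])
E
```

```text
the job is handed in; nothing more can be done
the job is handed in; nothing more can be done
```

The job is done and handed in, at about 105 s of the 210 s allowed.

- **Cups:** All five returned cups were present. I nested three round ones on r0 and two square ones on s0. In the final side picture, rims drawn at the fully nested heights (118 mm and 95 mm) fell on the real ones to within about a pixel. That is roughly 3 mm, so smaller errors would not show.
- **Tubs:** t2 and t1 stand side by side in the red tray. The last top view shows both clear of the walls.
- **Tag:** I took it out last, after both stacks and the tray were done. It went over the hook's tip with no force beyond noise, and touched down on the arm within 0.5 mm of the height I expected. The last pictures show it hanging by its eye with the gripper well away.
- **Bystanders:** The bolt, nut, carton, stud and can were never touched, and those in the last pictures look unmoved. The bolt on the bench and the can are only partly in the final crops.

I never saw a tub knocked aside. No check failed. The two cameras disagreed by 2–5 mm on some tag and hook points, which was within the clearances.

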